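Centre the dip cup on the portion scale and tare it

TASK

The empty footed dip cup was set down near the edge of the portion scale's round pan and has to be tared. Nudge it gently across the pan with your fingertips, low on its foot because it tips easily, until its whole foot stands inside the ring pressed in the middle of the pan, and take your hand off it; then press the tare key fully down and let go. Do not pick the cup up, tip it or knock it off, do not press the on/off key, and leave everything else on the table where it is.

Things in the scene. Friction and masses are not known exactly. Their poses are not given: they have to be found in the camera images.
- cup: the footed steel dip cup on the pan (like an egg cup): round foot 42 mm across with a straight edge 9 mm high, above it a thin stem (12 mm across at 26 mm height), then an open bowl that widens to 52 mm across at the rim, 68 mm high in all, so the rim overhangs the foot by 5 mm all round. About 60 to 130 g. It slides when pushed on the foot and tips when pushed at the rim. Origin: centre of the underside of the foot; z up along the cup
- pan: the scale's flat round stainless pan, 110 mm across, 4 mm thick, no raised rim, firmly mounted on the scale. Origin: the pan's middle, on its underside (the standing surface is 4 mm above the origin, 52 mm above the table). A thin dark ring, inner diameter 56 mm and flush with the surface, is drawn round the middle: the cup's 42 mm foot lies inside it when the cup is off the middle by no more than 7 to 8 mm. Its x, y axes point anywhere
- scale: the portion scale, a white housing 230 mm (x) by 170 mm (y), its rear deck under the pan 43 mm high and its front key deck 35 mm high. Fixed to the table. Origin: centre of the underside; x points from the key deck to the pan, y to the operator's left. The pan's middle is at x = +35 mm, y = 0; the display is at x = -73 mm in the middle of the key deck
- tare_top (a point): centre of the top face of the tare key (it moves with the key): a grey oblong key 22 mm (scale x) by 32 mm (scale y) on the key deck at scale x = -75 mm, y = -56 mm, its top 44 mm above the table when released
- tare_key (a joint): travel of the tare key in m: 0 released, 0.004 fully down; pressed straight down it takes about 1 N to start and 4.5 N to reach the bottom, and springs back by itself
- power_top (a point): centre of the top face of the on/off key, a small round grey key 16 mm across on the key deck at scale x = -75 mm, y = +56 mm, its top 44 mm above the table
- power_key (a joint): travel of the on/off key in m: 0 released, 0.004 fully down; the same spring as the tare key. Not to be pressed
- spare_cup: a second dip cup just like the first, standing on the table on the +y side of the scale; not part of the job. Origin: centre of its underside
- shaker: bystander: a round steel spice shaker, 63 mm across, 95 mm high, on the table on the -y side of the scale. Origin: centre of its underside
- squeeze_bottle: bystander: a sauce squeeze bottle with a pointed nozzle, 60 mm across, 195 mm high, on the table on the +y side of the scale. Origin: centre of its underside
- pepper_mill: bystander: a dark wooden pepper mill, 54 mm across, 149 mm high, on the table on the -y side of the scale. Origin: centre of its underside
- tongs: bystander: steel serving tongs 250 mm long, 50 mm wide and 18 mm high, lying to the left. Origin: centre of the underside; x along them to the tips
- tasting_spoon: bystander: a spoon 180 mm long lying to the right. Origin: its underside; x along it to the bowl
Not all that is in view belongs to the job. What is shaped like the cup but green or red is not meant.

How it is judged:
On the way, in this order (a step that is already met when the one before it is completed fails the run):
1. the cup stands upright, still and untouched with its foot inside the ring (within 8 mm of the pan's middle) (horizontal distance between cup and pan below 0.008 m and angle between cup's own z axis and vertical below 0.06 rad and linear speed of cup below 0.015 m/s and contact force between the fingers and cup below 0.05 N and z of cup in the frame of pan between 0.002 and 0.007 m), for 0.3 s.
2. the tare key is pressed down while the cup stands there untouched (value of joint tare_key above 0.003 m and horizontal distance between cup and pan below 0.008 m and angle between cup's own z axis and vertical below 0.06 rad and contact force between the fingers and cup below 0.05 N), for 0.1 s.
At the end, for the whole second after the job is handed in: the cup stands upright and still on the pan, its middle within 8 mm of the pan's middle, and the tare key has been pressed (more than 3 of its 4 mm) and has come back up (horizontal distance between cup and pan below 0.008 m and angle between cup's own z axis and vertical below 0.06 rad and linear speed of cup below 0.015 m/s and z of cup in the frame of pan between 0.002 and 0.007 m and value of joint tare_key below 0.001 m); the robot touches nothing.
It fails at once if the cup is tipped by more than about 17 degrees (angle between cup's own z axis and vertical above 0.3 rad).
It fails at once if the cup is lifted off the pan (its foot's middle more than 10 mm above it) or drops off it (z of cup in the frame of pan above 0.014 m or z of cup in the frame of pan below -0.004 m).
It fails at once if the cup is knocked, not nudged (it moves faster than 0.2 m/s) (linear speed of cup above 0.2 m/s).
It fails at once if the on/off key is pressed (value of joint power_key above 0.002 m).
It fails at once if a bystander is moved by more than 20 mm (distance of any of spare_cup, shaker, squeeze_bottle, pepper_mill, tongs, tasting_spoon from where it was at the start of the episode above 0.02 m).
It also fails if it takes over 54 s, if anything falls off the work surface, if the arm or the gripper's body presses on something with over 40 N, if the wrist force passes 120 N, or if a joint passes its speed limit or range.

ROBOT

A 7-joint arm with a two-finger parallel gripper is mounted at the origin on the work surface. World frame = base frame: x ahead of the robot, y to its left, z up, the work surface at z = 0. Lengths are in m, angles in rad, forces in N, time in s.
With the tool pointing down it reaches from about 0.425 to 0.8 m from the base axis. Payload 8.3 kg.
Tool frame: the origin (TCP) lies at the very end of the fingers, on their centre line; the grasp point (between the pads) lies 19 mm behind it; z points along the fingers, x is the direction in which the jaws open and shut, and the axes are right-handed (so a half turn about z gives the same grasp; the last joint's range is limited). The gripper opens to 85 mm and grips with 20 to 120 N. Pads are 22 mm wide; open, the fingers measure 114 mm over their backs; the gripper's body (76 mm by 85 mm) begins 54 mm behind the grasp point. The pads swing forward as they close: fully open they stand 13 mm farther back than shut.
Start: joints at [1.184, 0.383, 0.016, 1.37, -0.006, 1.388, -0.046], TCP at [0.199, -0.592, 0.231] pointing down, gripper open.
Joint ranges: [-2.95, 2.95], [-0.25, 2.06], [-1.52, 1.56], [0.18, 2.33], [-1.44, 4.58], [0.02, 2.06], [-3.01, 3.01]. Speed limits (rad/s): [2.39, 2.39, 3.01, 3.01, 3.14, 3.14, 3.14].

INTERFACE

Orientations are given as [roll, pitch, yaw] about the fixed x, y, z axes, in that order (R = Rz(yaw) Ry(pitch) Rx(roll)).
In Python, from plant import r gives the robot as it stands.
- The arm moves only by the tool apply_moves, never from a script. Its argument "series" is a list of rows, each a list of 6 numbers: the shift along the tool's x, y, z in mm, then the turn, a rotation vector about the tool's x, y, z in rad. A call has 1 to 20 rows; each row is the pose to reach, as a shift and turn from the pose commanded when the call began, along the tool's axes at that moment; what a row does not reach only later rows make up. A row lasts 1/10 s, in which the tool goes at most 50 mm and 8.59 degrees, less where a joint would pass 70% of its speed; a pose out of reach is approached as far as the arm can. A call with a gripper value outside its range is refused whole. "fingers" is the opening in per cent of the stroke, from 0 (shut) to 100 (fully open), set as the call begins (left out, the last holds). The fingers move at their own pace and stop on an object; "force" is the grip in N (left out, the last holds). Time passes only in rows, so rows that repeat a pose let the fingers close. It gives the time, the measured TCP pose, the force and the opening at its end, in the units of the state.
- r.state(): the state, without advancing time (a new reading comes with each control period).
- r.snapshot(name): name is "scene" or "top" or "wrist"; returns the picture (384x512x3 uint8, red, green, blue); there is no depth.
- r.camera_info(name): a dict with "mtx" (3x3 intrinsics, pixels), "dist_coeffs" ([k1, k2, p1, p2, k3] as OpenCV has them; the pictures are not rectified), "R" (3x3) and "t" (3): a world point X has camera coordinates R X + t. Camera axes: x right, y down, z forward; pixel columns grow to the right and rows downward; lengths in m; the calibration is good to about 2 mm. A picture is of the moment at which its call begins: read the wrist's pose just before it. camera_info takes no time and is no camera call; for the wrist camera it gives the pose at the moment of the call.
- r.job_done(): hands the job in, once; it reports no verdict.
The state is a dict: "t": time; "joint_pos": joint angles; "joint_velocities": joint speeds; "joint_torque": joint torques, N m; "tcp_pos": TCP position; "tool_rot": TCP orientation; "contact_force": force on the tool from outside, world axes, zero at the start; "ft_torque": the same for the moment, N m; "finger_gap": opening from 0.0 (shut) to 1.0 (fully open).
Only numpy, scipy, OpenCV 4.12 (cv2) and the standard library are available. Lean on these libraries where they do the work, as an engineer would, in place of code of your own. Each camera call takes 0.05 s, during which the arm holds its last target.

## Working session

There is one attempt and no reset: what is moved stays moved. The work goes in short steps, Python scripts to look and compute and a tool call to move; the robot and the scene stay as the last step left them, time stands still between calls to the robot, and variables do not carry over. Pictures are saved under pics/ and viewed, and the job is handed in when it is done.

Besides the shell and the picture viewer there is one more tool, called after "Call:" as name(argument=value, ...), one argument or row to a line, values as JSON. apply_moves: Moves the arm, as the interface text tells. Its arguments: {"type":"object","properties":{"series":{"type":"array"},"fingers":{"type":"number"},"force":{"type":"number"}},"required":["series"]}

```bash
mkdir -p pics; python3 - <<'E'
from plant import r
import cv2,json,pickle,numpy as np
s=r.state();print(s['t'],s['tcp_pos'],s['tool_rot'],s['finger_gap'],s['contact_force'])
for n in['scene','top','wrist']:
    im=r.snapshot(n);c=r.camera_info(n);pickle.dump((im,c),open(f'{n}0.pkl','wb'))
    cv2.imwrite(f'pics/{n}0.png',im[:,:,::-1])
    print(n,np.round(c['mtx'],1).tolist(),c['dist_coeffs'],(-np.array(c['R']).T@c['t']).round(3))
E
```

```text
0.0 [ 0.19873097 -0.5920258   0.23026082] [ 3.14155313e+00  1.98083038e-03 -1.24696812e+00] 0.9975626722681903 [-0.55617482 -0.47155148 -0.04339804]
scene [[424.0, 0.0, 260.3], [0.0, 424.0, 182.0], [0.0, 0.0, 1.0]] [-0.05938302  0.          0.          0.          0.        ] [1.271 0.013 1.144]
top [[410.3, 0.0, 256.9], [0.0, 410.3, 195.1], [0.0, 0.0, 1.0]] [-0.10411911  0.          0.          0.          0.        ] [ 0.305 -0.007  1.468]
wrist [[292.7, 0.0, 249.2], [0.0, 292.7, 190.7], [0.0, 0.0, 1.0]] [-0.04948448  0.          0.          0.          0.        ] [ 0.278 -0.566  0.373]
```

View pics/scene0.png

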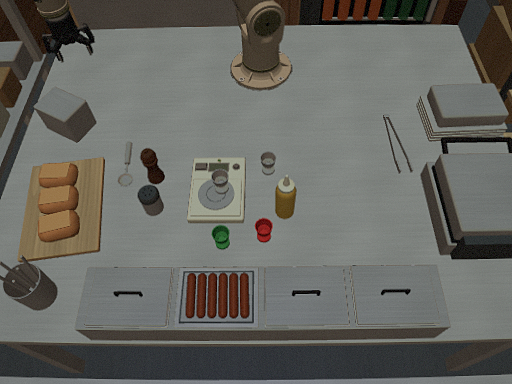

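View pics/top0.png

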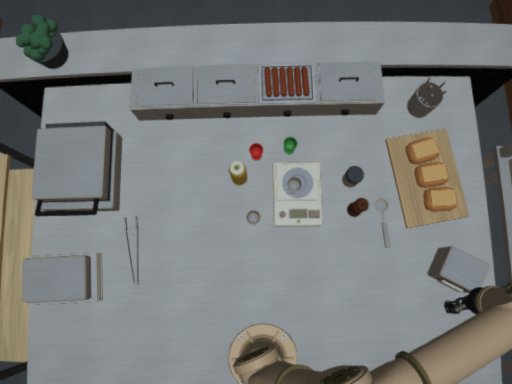

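View pics/wrist0.png

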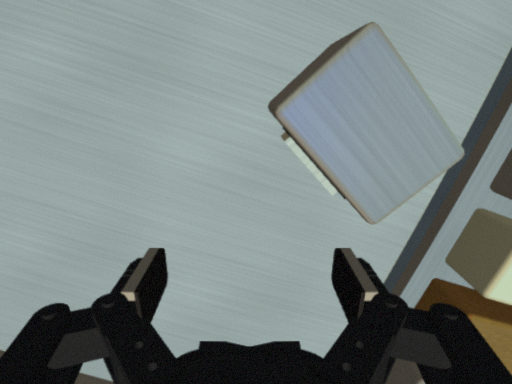

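Candidates in the top view: the steel cup on the pan at (293,184), the spare steel cup on the table at (253,217), the green one at (290,145) and the red one at (256,151). The target is the steel one on the pan, and a close crop will check that.

```bash
cat > h.py <<'E'
import cv2,numpy as np,pickle
def load(n): return pickle.load(open(n,'rb'))
def cast(c,uv,z):
    p=cv2.undistortPoints(np.array([[uv]],float),np.array(c['mtx']),np.array(c['dist_coeffs']))[0,0]
    R=np.array(c['R']);t=np.array(c['t']).ravel();d=R.T@np.array([p[0],p[1],1]);o=-R.T@t
    return o+d*(z-o[2])/d[2]
def proj(c,X):
    X=np.atleast_2d(X).astype(float)
    return cv2.projectPoints(X,cv2.Rodrigues(np.array(c['R']))[0],np.array(c['t'],float).ravel(),np.array(c['mtx']),np.array(c['dist_coeffs']))[0][:,0]
E
python3 - <<'E'
from h import *
im,c=load('top0.pkl');a=cv2.resize(im[150:240,235:335],None,fx=7,fy=6.6,interpolation=2)
cv2.imwrite('pics/topc.png',cv2.resize(im[150:235,240:340],None,fx=7,fy=7,interpolation=2)[:,:,::-1])
im,c=load('scene0.pkl')
cv2.imwrite('pics/scenec.png',cv2.resize(im[150:230,180:280],None,fx=7,fy=7,interpolation=2)[:,:,::-1])
E
```

```text
(no output)
```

View pics/topc.png

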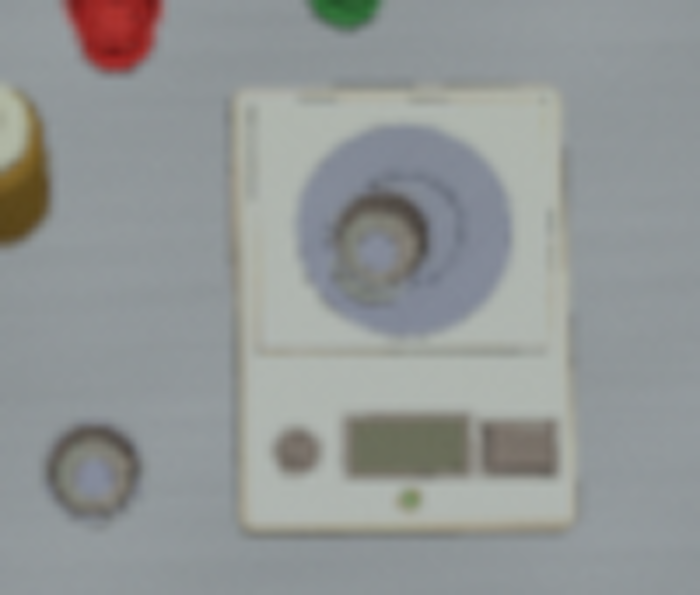

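View pics/scenec.png

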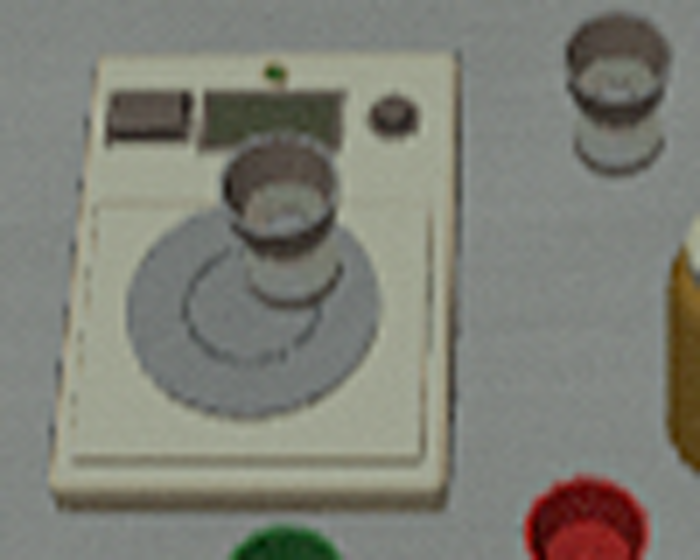

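The crops show the steel cup on the pan with its foot up-left of the ring middle: rim at crop (380,240) against the pan middle at (404,230). The tare key is the oblong one at (520,447) and the on/off key the round one at (297,450). I'll measure these next.

```bash
python3 - <<'E'
from h import *
im,c=load('top0.pkl')
f=lambda u,v,z:cast(c,(240+(u+.5)/7-.5,150+(v+.5)/7-.5),z)
P=dict(pan=f(404,230,.052),panback=f(404,124,.052),panfront=f(404,336,.052),rim=f(380,240,.12),tare=f(520,447,.044),power=f(297,450,.044),c1=f(236,88,.043),c2=f(558,88,.043),c3=f(241,530,.035),c4=f(574,528,.035),spare=f(93,471,.068))
for k,v in P.items(): print(k,v.round(4))
k=P['tare']-P['power'];print('y axis from keys',np.degrees(np.arctan2(-k[1],-k[0])))
ax=P['pan']-(P['tare']+P['power'])/2;print('x axis ang',np.degrees(np.arctan2(ax[1],ax[0])),np.linalg.norm(ax[:2]))
im,c=load('scene0.pkl')
f=lambda u,v,z:cast(c,(180+(u+.5)/7-.5,150+(v+.5)/7-.5),z)
for k,v in dict(pan=f(253,312,.052),rim=f(281,190,.12),tare=f(150,116,.044),power=f(395,116,.044),footfront=f(297,308,.052),footL=f(247,290,.052), footR=f(342,272,.056)).items(): print(k,v.round(4))
for n,ci in(('sq',(0,0)),):pass
E
```

```text
pan [ 0.6018 -0.1377  0.052 ]
panback [ 0.6567 -0.1399  0.052 ]
panfront [ 0.5477 -0.1355  0.052 ]
rim [ 0.583  -0.1197  0.12  ]
tare [ 0.4913 -0.1922  0.044 ]
power [ 0.4926 -0.0806  0.044 ]
c1 [ 0.68   -0.0556  0.043 ]
c2 [ 0.6761 -0.2205  0.043 ]
c3 [ 0.4541 -0.0517  0.035 ]
c4 [ 0.451  -0.2186  0.035 ]
spare [0.4814 0.0211 0.068 ]
y axis from keys 89.37513602178329
x axis ang -0.6890875834581792 0.10987006133465489
pan [ 0.6058 -0.1374  0.052 ]
rim [ 0.5881 -0.1195  0.12  ]
tare [ 0.4961 -0.191   0.044 ]
power [ 0.4979 -0.0795  0.044 ]
footfront [ 0.604  -0.1184  0.052 ]
footL [ 0.5946 -0.1406  0.052 ]
footR [ 0.5885 -0.0992  0.056 ]
```

```bash
cat >> h.py <<'E'
from scipy.spatial.transform import Rotation as Ro
def rel(s,p,R):
    R0=Ro.from_euler('xyz',s['tool_rot'])
    return (R0.inv().apply(np.array(p)-s['tcp_pos'])*1000).round(1),(R0.inv()*R).as_rotvec().round(3)
def tool(psi,tilt=0): return Ro.from_euler('xyz',[np.pi,0,psi])*Ro.from_rotvec([tilt,0,0])
E
python3 - <<'E'
from h import *
from plant import r
s=r.state();print(rel(s,[.535,-.07,.235],tool(-2.34)))
im,c=load('wrist0.pkl');print(np.array(c['R']).round(3), Ro.from_euler('xyz',s['tool_rot']).as_matrix().round(3))
im,c=load('top0.pkl')
print(cast(c,(238,168),.19),cast(c,(353,176),.09),cast(c,(360,206),.14))
E
```

```text
(array([-388. , -484.9,   -3.9]), array([1.000e-03, 1.000e-03, 1.093e+00]))
[[ 0.317 -0.949 -0.002]
 [-0.898 -0.3    0.322]
 [-0.306 -0.1   -0.947]] [[ 0.318 -0.948 -0.   ]
 [-0.948 -0.318  0.001]
 [-0.001  0.    -1.   ]]
[0.62478173 0.06311867 0.19      ] [ 0.61201009 -0.32777723  0.09      ] [ 0.49951542 -0.33288977  0.14      ]
```

Call:
apply_moves(
  series=[
    [0, 0, -50, 0, 0, 0],
    [-39, -48, -60, 0, 0, 0.11],
    [-78, -97, -60, 0, 0, 0.22],
    [-116, -145, -60, 0, 0, 0.33],
    [-155, -194, -60, 0, 0, 0.44],
    [-194, -242, -60, 0, 0, 0.55],
    [-233, -291, -60, 0, 0, 0.66],
    [-272, -340, -60, 0, 0, 0.77],
    [-310, -388, -60, 0, 0, 0.88],
    [-349, -436, -60, 0, 0, 0.99],
    [-388, -485, -40, 0, 0, 1.09],
    [-388, -485, -20, 0, 0, 1.09],
    [-388, -485, -4, 0, 0, 1.09],
    [-388, -485, -4, 0, 0, 1.09],
    [-388, -485, -4, 0, 0, 1.09],
    [-388, -485, -4, 0, 0, 1.09],
  ],
  fingers=30,
)

```text
t: 1.75
tcp_pos: [0.5349, -0.0699, 0.2346]
tool_rot: [3.14, -0.001, -2.335]
contact_force: [-1.1, -0.7, 0.9]
finger_gap: 0.297
```

```bash
python3 - <<'E'
from h import *
from plant import r
c=r.camera_info('wrist');im=r.snapshot('wrist');pickle.dump((im,c),open('wrist1.pkl','wb'))
cv2.imwrite('pics/wrist1.png',cv2.resize(im,None,fx=1.5,fy=1.5,interpolation=2)[:,:,::-1])
E
```

```text
(no output)
```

View pics/wrist1.png

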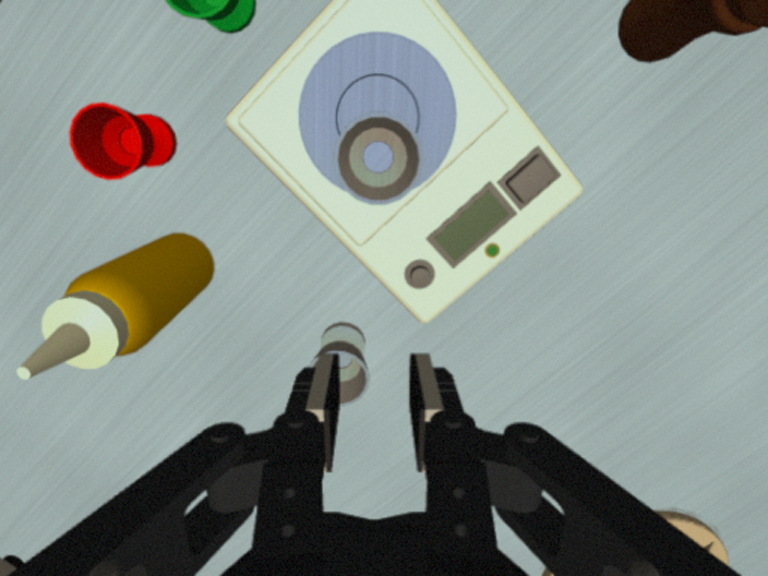

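The wrist view shows the cup rim at (378,158) and the pan centre near (378,117), in 1.5x pixels, lined up with the jaw centre line. The spare cup is at (342,360), the on/off key at (419,274) and the tare key at (530,178).

```bash
python3 - <<'E'
from h import *
im,c=load('wrist1.pkl')
f=lambda u,v,z:cast(c,((u+.5)/1.5-.5,(v+.5)/1.5-.5),z)
def fit(c0):
    pan=np.array([f(*p,.052)[:2] for p in [(299,117),(456,117),(378,32),(322,172),(433,172),(322,61),(433,61)]])
    from scipy.optimize import least_squares
    q=least_squares(lambda x:np.hypot(*(pan-x[:2]).T)-.055,[.6,-.13]);print('pan',q.x,q.fun.round(4))
    rim=np.array([f(*p,.12)[:2] for p in [(338,158),(419,158),(378,117),(378,200)]])
    q2=least_squares(lambda x:np.hypot(*(rim-x[:2]).T)-.026,[.6,-.13]);print('rim',q2.x,q2.fun.round(4))
    d=q.x-q2.x;print('d',d,np.linalg.norm(d),np.degrees(np.arctan2(d[1],d[0])))
    print('tare',f(529,177,.044),'power',f(419,272,.044))
fit(0)
# overlay
P=np.array([0.6,-.13])
a=cv2.resize(im[0:160,150:400],None,fx=3.2,fy=3.2,interpolation=2)
cv2.imwrite('pics/w1c.png',a[:,:,::-1])
E
```

```text
pan [ 0.60216321 -0.13709838] [-0.0002 -0.0002  0.0005 -0.0015 -0.0014 -0.0017 -0.0018]
rim [ 0.58494403 -0.12074427] [-0.003  -0.0031 -0.0031 -0.0034]
d [ 0.01721919 -0.01635411] 0.02374778102768946 -43.523990559551315
tare [ 0.49536924 -0.19142567  0.044     ] power [ 0.49731038 -0.08239834  0.044     ]
```

View pics/w1c.png

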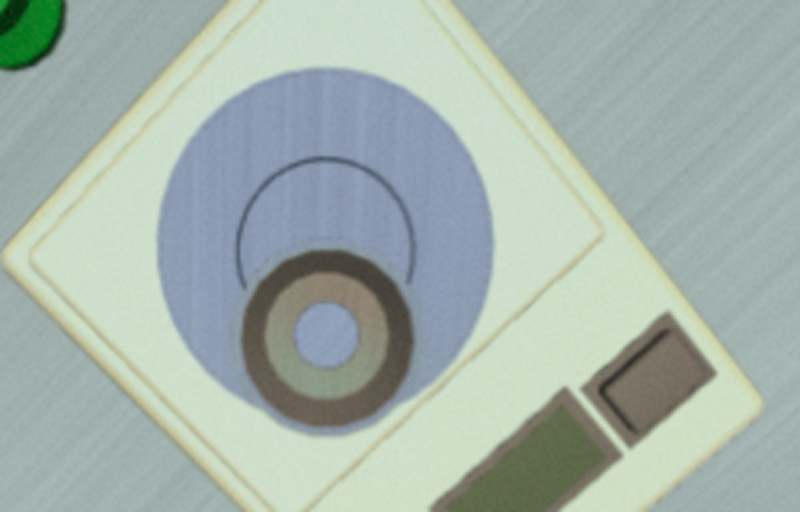

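```bash
python3 - <<'E'
from h import *
from plant import r
s=r.state();psi=-2.331;u=np.array([-np.sin(psi),np.cos(psi)])
cup=np.array([.585,-.1207])
for z in(.12,.0565): print(rel(s,[*(cup-u*.046),z],tool(psi,.26)))
E
```

```text
(array([  1.2, -24.4, 115.3]), array([ 0.26 , -0.001, -0.006]))
(array([  1.2, -24.4, 178.8]), array([ 0.26 , -0.001, -0.006]))
```

Call:
apply_moves(
  series=[
    [0, -5, 20, 0.1, 0, 0],
    [1, -12, 50, 0.2, 0, -0.006],
    [1, -24, 80, 0.26, 0, -0.006],
    [1, -24, 105, 0.26, 0, -0.006],
    [1, -24, 125, 0.26, 0, -0.006],
    [1, -24, 145, 0.26, 0, -0.006],
    [1, -24, 155, 0.26, 0, -0.006],
    [1, -24, 165, 0.26, 0, -0.006],
    [1, -24, 169, 0.26, 0, -0.006],
    [1, -24, 169, 0.26, 0, -0.006],
    [1, -24, 169, 0.26, 0, -0.006],
  ],
)

```text
t: 2.9
tcp_pos: [0.5523, -0.0878, 0.0671]
tool_rot: [-2.881, -0.0, -2.331]
contact_force: [0.2, -0.0, -0.1]
finger_gap: 0.301
```

```bash
cat > shot.py <<'E'
from h import *
from plant import r
import sys
n=sys.argv[1];k=sys.argv[2]
s=r.state();c=r.camera_info(n);im=r.snapshot(n);pickle.dump((im,c),open(f'{n}{k}.pkl','wb'))
cv2.imwrite(f'pics/{n}{k}.png',cv2.resize(im,None,fx=1.5,fy=1.5,interpolation=2)[:,:,::-1])
E
python3 shot.py wrist 2; python3 shot.py scene 2;python3 - <<'E'
from h import *
im,c=load('scene2.pkl')
cv2.imwrite('pics/scene2c.png',cv2.resize(im[120:230,170:290],None,fx=6,fy=5.4,interpolation=2)[:,:,::-1])
E
```

```text
(no output)
```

View pics/wrist2.png

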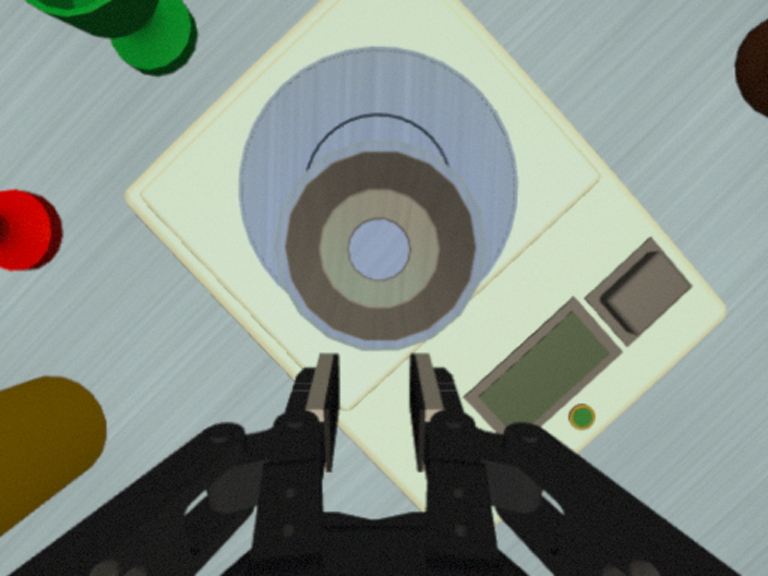

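View pics/scene2c.png

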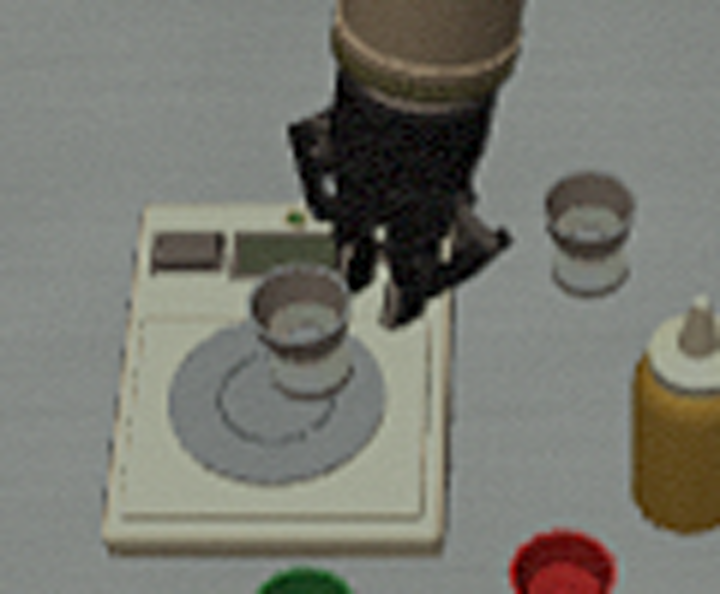

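Aligned: the cup axis is at column 378 and the jaw centre at about 375. The tips sit clear behind the foot, below the rim. I'll lower to 4.5 mm above the pan.

Call:
apply_moves(
  series=[
    [0, 1, 4, 0, 0, 0],
    [0, 2, 7, 0, 0, 0],
    [0, 2.5, 9, 0, 0, 0],
    [0, 2.7, 10.2, 0, 0, 0],
    [0, 2.7, 10.2, 0, 0, 0],
    [0, 2.7, 10.2, 0, 0, 0],
  ],
)

```text
t: 3.6
tcp_pos: [0.5518, -0.0877, 0.0557]
tool_rot: [-2.882, -0.001, -2.331]
contact_force: [0.3, 0.1, 0.8]
finger_gap: 0.299
```

Call:
apply_moves(
  series=[
    [0, -2.1, -0.2, 0, 0, 0],
    [0, -4, 0.3, 0, 0, 0],
    [0, -6, 0.9, 0, 0, 0],
    [0, -8, 1.4, 0, 0, 0],
    [0, -9.8, 1.9, 0, 0, 0],
    [0, -11, 2.2, 0, 0, 0],
    [0, -12, 2.5, 0, 0, 0],
    [0, -13, 2.7, 0, 0, 0],
    [0, -13.7, 2.9, 0, 0, 0],
    [0, -13.7, 2.9, 0, 0, 0],
  ],
)

```text
t: 4.6
tcp_pos: [0.562, -0.0974, 0.0565]
tool_rot: [-2.882, -0.001, -2.331]
contact_force: [-0.8, -0.0, 0.3]
finger_gap: 0.299
```

```bash
python3 shot.py wrist 3
```

```text
(no output)
```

View pics/wrist3.png

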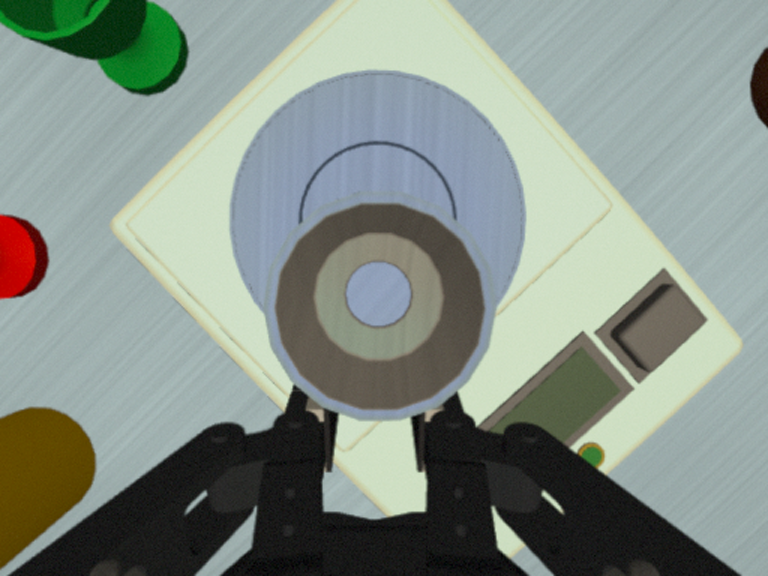

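```bash
cat >> h.py <<'E'
def meas(c,panpts,rimpts):
    from scipy.optimize import least_squares
    f=lambda p,z:cast(c,((p[0]+.5)/1.5-.5,(p[1]+.5)/1.5-.5),z)[:2]
    out=[]
    for pts,z,rad in((panpts,.052,.055),(rimpts,.12,.026)):
        P=np.array([f(p,z) for p in pts]);q=least_squares(lambda x:np.hypot(*(P-x[:2]).T)-rad,[.6,-.13]);out.append(q.x);print(q.x.round(4),(q.fun*1e3).round(1))
    d=out[0]-out[1];u=np.array([.724,-.69]);print('along',d@u,'lat',d@np.array([.69,.724]))
E
python3 - <<'E'
from h import *
im,c=load('wrist3.pkl')
meas(c,[(230,212),(525,212),(378,70),(276,110),(480,110)],[(266,303),(495,303),(378,420),(378,192)])
E
```

```text
[ 0.6031 -0.1377] [ 0.1  0.  -0.2  0.1  0.2]
[ 0.585  -0.1206] [-0.7 -0.7 -0.7 -0.7]
along 0.024900730452570092 lat 0.00010372131706300902
```

Call:
apply_moves(
  series=[
    [0, -1, 0.3, 0, 0, 0],
    [0, -2, 0.5, 0, 0, 0],
    [0, -3, 0.8, 0, 0, 0],
    [0, -4, 1.1, 0, 0, 0],
    [0, -5, 1.3, 0, 0, 0],
    [0, -6, 1.6, 0, 0, 0],
    [0, -7, 1.9, 0, 0, 0],
    [0, -8, 2.1, 0, 0, 0],
    [0, -9, 2.4, 0, 0, 0],
    [0, -10, 2.7, 0, 0, 0],
    [0, -11, 2.9, 0, 0, 0],
    [0, -12, 3.2, 0, 0, 0],
    [0, -12, 3.2, 0, 0, 0],
  ],
)

```text
t: 5.95
tcp_pos: [0.5711, -0.106, 0.0565]
tool_rot: [-2.882, -0.001, -2.331]
contact_force: [-0.0, -0.1, -0.7]
finger_gap: 0.301
```

```bash
python3 shot.py wrist 4
```

```text
(no output)
```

View pics/wrist4.png

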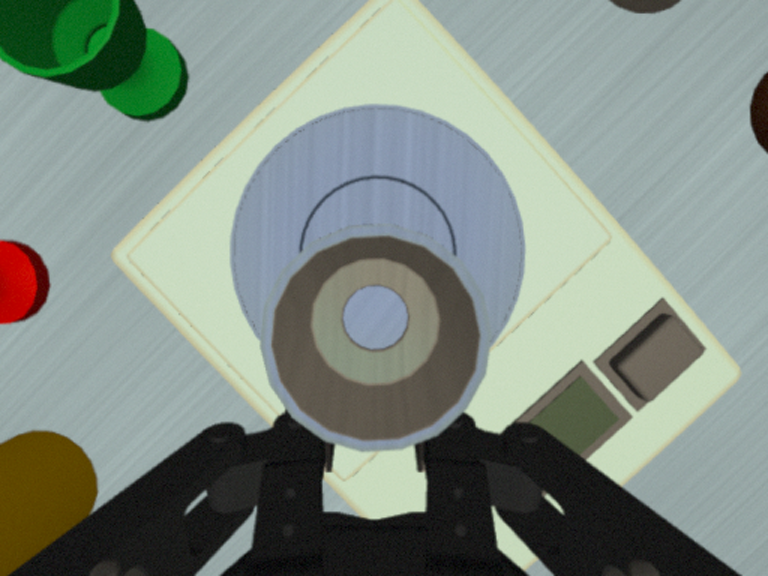

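```bash
python3 - <<'E'
from h import *
im,c=load('wrist4.pkl')
meas(c,[(231,246),(524,246),(377,104)],[(261,333),(490,333),(375,450),(375,224)])
E
```

```text
[ 0.603  -0.1376] [-0.1 -0.1  0. ]
[ 0.5898 -0.1236] [-0.6 -0.6 -0.7 -0.6]
along 0.01925324617790132 lat -0.0009593412786577095
```

Call:
apply_moves(
  series=[
    [0, -1, 0.3, 0, 0, 0],
    [0, -2, 0.5, 0, 0, 0],
    [0, -3, 0.8, 0, 0, 0],
    [0, -4, 1.1, 0, 0, 0],
    [0, -5, 1.3, 0, 0, 0],
    [0, -6, 1.6, 0, 0, 0],
    [0, -7, 1.9, 0, 0, 0],
    [0, -8, 2.1, 0, 0, 0],
    [0, -9, 2.4, 0, 0, 0],
    [0, -10, 2.7, 0, 0, 0],
    [0, -11, 2.9, 0, 0, 0],
    [0, -12, 3.2, 0, 0, 0],
    [0, -13, 3.5, 0, 0, 0],
    [0, -13, 3.5, 0, 0, 0],
  ],
)

```text
t: 7.4
tcp_pos: [0.5808, -0.1153, 0.0565]
tool_rot: [-2.881, -0.001, -2.331]
contact_force: [0.6, 0.8, 0.3]
finger_gap: 0.299
```

```bash
python3 shot.py wrist 5
```

```text
(no output)
```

View pics/wrist5.png

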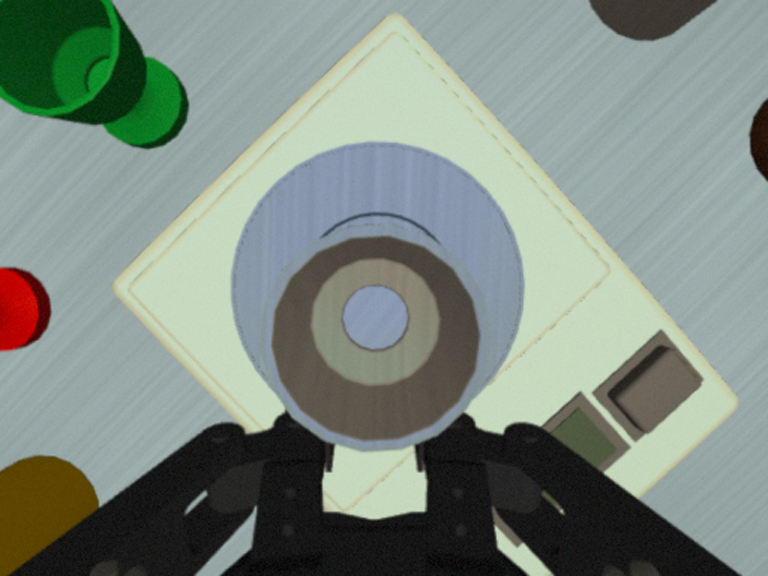

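```bash
python3 - <<'E'
from h import *
im,c=load('wrist5.pkl')
meas(c,[(232,283),(523,283),(378,142)],[(261,333),(490,333),(375,450),(375,224)])
E
```

```text
[ 0.6028 -0.1373] [-0.2 -0.2  0. ]
[ 0.5995 -0.1329] [-0.6 -0.6 -0.7 -0.6]
along 0.0053811803599537215 lat -0.0009595923351394552
```

Call:
apply_moves(
  series=[
    [0, -0.8, 0.2, 0, 0, 0],
    [0, -1.6, 0.4, 0, 0, 0],
    [0, -2.4, 0.6, 0, 0, 0],
    [0, -3.2, 0.9, 0, 0, 0],
    [0, -4, 1.1, 0, 0, 0],
    [0, -4.6, 1.2, 0, 0, 0],
    [0, -5, 1.3, 0, 0, 0],
    [0, -5.2, 1.4, 0, 0, 0],
    [0, -5.2, 1.4, 0, 0, 0],
  ],
)

```text
t: 8.35
tcp_pos: [0.5846, -0.1189, 0.0564]
tool_rot: [-2.882, -0.001, -2.331]
contact_force: [-1.0, 0.9, -0.5]
finger_gap: 0.299
```

Call:
apply_moves(
  series=[
    [0, 1, -0.3, 0, 0, 0],
    [0, 2, -0.5, 0, 0, 0],
    [0, 4, -1.1, 0, 0, 0],
    [0, 7, -1.9, 0, 0, 0],
    [0, 11, -2.9, 0, 0, 0],
    [0, 16, -4.3, 0, 0, 0],
    [0, 21, -5.6, 0, 0, 0],
    [0, 25, -7, 0, 0, 0],
    [0, 25, -7, 0, 0, 0],
  ],
)

```text
t: 9.25
tcp_pos: [0.5654, -0.1003, 0.0568]
tool_rot: [-2.882, -0.001, -2.33]
contact_force: [-0.1, -1.2, -0.8]
finger_gap: 0.301
```

```bash
python3 shot.py wrist 6; python3 shot.py scene 6
```

```text
(no output)
```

View pics/wrist6.png

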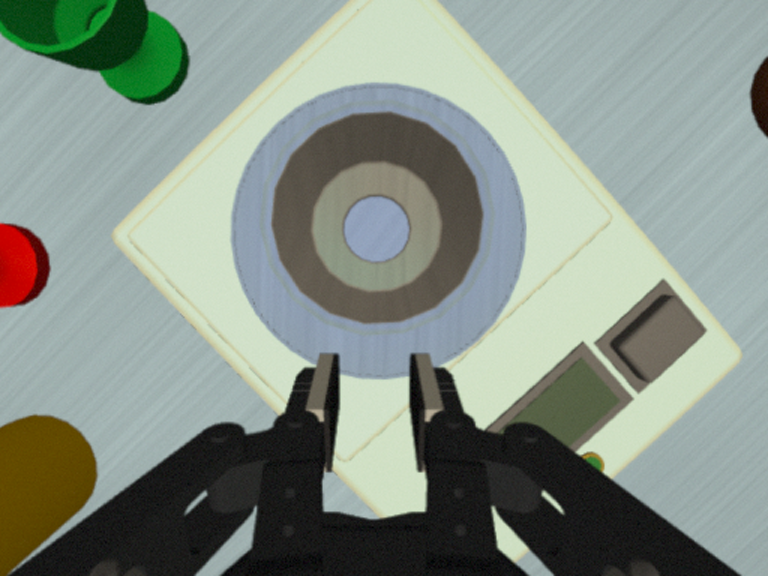

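View pics/scene6.png

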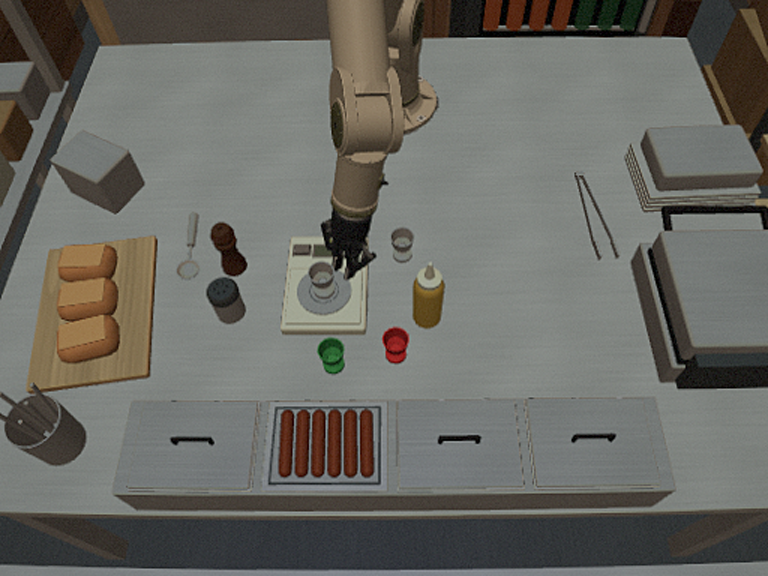

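```bash
python3 - <<'E'
from h import *
im,c=load('wrist6.pkl')
meas(c,[(231,230),(525,230),(378,82),(381,379)],[(262,216),(492,216),(377,101),(377,333)])
for uv in[(659,333),(653,320)]: print(cast(c,((uv[0]+.5)/1.5-.5,(uv[1]+.5)/1.5-.5),.044))
im,c=load('scene6.pkl')
cv2.imwrite('pics/scene6c.png',cv2.resize(im[140:230,180:280],None,fx=7,fy=6.5,interpolation=2)[:,:,::-1])
cv2.imwrite('pics/w6c.png',cv2.resize(load('wrist6.pkl')[0][50:260,140:490],None,fx=2.2,fy=2.2,interpolation=2)[:,:,::-1])
E
```

```text
[ 0.6029 -0.1373] [0.  0.  0.4 0.4]
[ 0.6032 -0.1365] [-0.9 -0.9 -0.8 -0.8]
along 0.00039190016659066264 lat -0.0008270039110461645
[ 0.49575647 -0.19273314  0.044     ]
[ 0.50155593 -0.19437057  0.044     ]
```

View pics/scene6c.png

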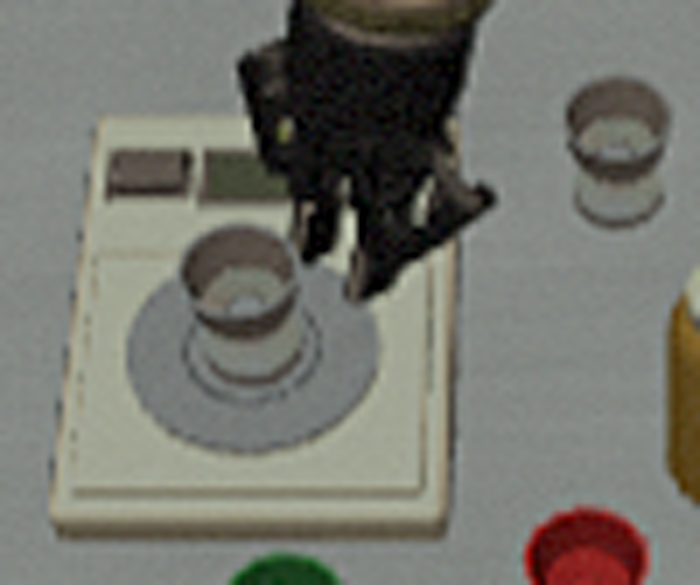

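View pics/w6c.png

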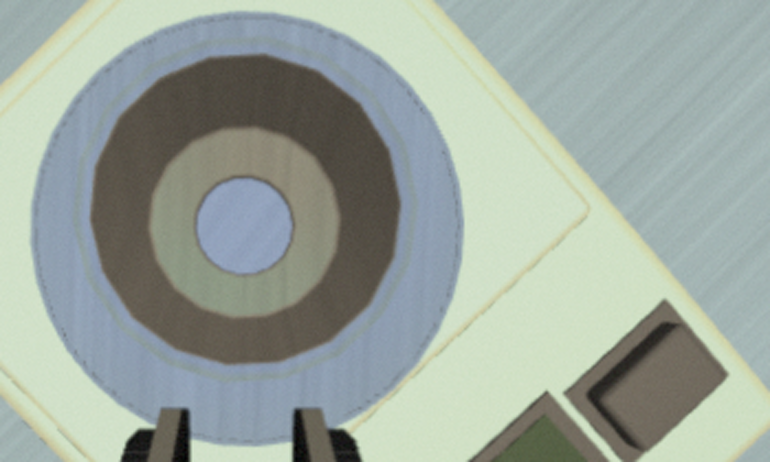

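The cup stands about 1 mm from the pan middle, foot concentric with the ring in both views, and the fingers are off it. Next is the tare key.

```bash
python3 - <<'E'
from h import *
from plant import r
s=r.state()
print(rel(s,[*s['tcp_pos'][:2],.16],tool(-2.331,.26)))
for z in(.16,.07):print(rel(s,[.4935,-.192,z],tool(-1.58)))
E
```

```text
(array([  0.1, -26.5, -99.6]), array([-0.   , -0.001,  0.   ]))
(array([115.9, -36.4, -96.9]), array([-0.248, -0.098, -0.746]))
(array([115.8, -13.3,  -9.9]), array([-0.248, -0.098, -0.746]))
```

Call:
apply_moves(
  series=[
    [0, -5, -20, 0, 0, 0],
    [0, -13, -50, 0, 0, 0],
    [0, -26, -95, 0, 0, 0],
    [0, -26, -99, 0, 0, 0],
    [20, -28, -99, -0.05, -0.02, -0.12],
    [40, -30, -98, -0.1, -0.04, -0.25],
    [60, -32, -98, -0.15, -0.06, -0.38],
    [80, -34, -97, -0.2, -0.08, -0.5],
    [100, -36, -97, -0.248, -0.098, -0.63],
    [116, -36.4, -97, -0.248, -0.098, -0.746],
    [116, -36.4, -97, -0.248, -0.098, -0.746],
    [116, -31, -77, -0.248, -0.098, -0.746],
    [116, -23, -47, -0.248, -0.098, -0.746],
    [116, -13.3, -10, -0.248, -0.098, -0.746],
    [116, -13.3, -10, -0.248, -0.098, -0.746],
    [116, -13.3, -10, -0.248, -0.098, -0.746],
  ],
  fingers=0,
)

```text
t: 10.95
tcp_pos: [0.4935, -0.1912, 0.0702]
tool_rot: [3.14, 0.001, -1.582]
contact_force: [-0.0, -0.9, 1.2]
finger_gap: -0.001
```

```bash
python3 shot.py wrist 7
```

```text
(no output)
```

View pics/wrist7.png

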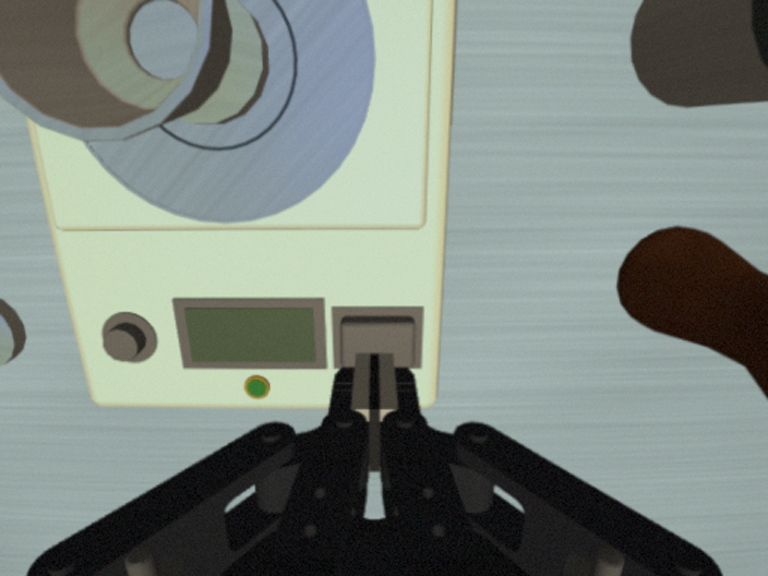

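```bash
python3 - <<'E'
from h import *
im,c=load('wrist7.pkl')
f=lambda u,v,z:cast(c,((u+.5)/1.5-.5,(v+.5)/1.5-.5),z).round(4)
print(f(378,342,.044),f(341,317,.044),f(415,317,.044),f(333,368,.036),f(424,368,.036),f(423,307,.036),f(333,307,.036))
E
```

```text
[ 0.4945 -0.1926  0.044 ] [ 0.5062 -0.1773  0.044 ] [ 0.5059 -0.2082  0.044 ] [ 0.4777 -0.172   0.036 ] [ 0.4772 -0.2135  0.036 ] [ 0.5072 -0.2123  0.036 ] [ 0.5076 -0.1733  0.036 ]
```

Call:
apply_moves(
  series=[
    [1.5, -1.5, 8, 0, 0, 0],
    [1.5, -1.5, 16, 0, 0, 0],
    [1.5, -1.5, 22, 0, 0, 0],
    [1.5, -1.5, 25, 0, 0, 0],
    [1.5, -1.5, 26.5, 0, 0, 0],
    [1.5, -1.5, 28, 0, 0, 0],
    [1.5, -1.5, 29, 0, 0, 0],
    [1.5, -1.5, 30, 0, 0, 0],
    [1.5, -1.5, 30.5, 0, 0, 0],
    [1.5, -1.5, 30.5, 0, 0, 0],
    [1.5, -1.5, 30.5, 0, 0, 0],
  ],
)

```text
t: 12.1
tcp_pos: [0.4947, -0.1936, 0.04]
tool_rot: [3.141, -0.0, -1.581]
contact_force: [-5.7, 2.0, 9.2]
finger_gap: -0.003
```

Call:
apply_moves(
  series=[
    [0, 0, 0.5, 0, 0, 0],
    [0, 0, 0.5, 0, 0, 0],
    [0, 0, 0.5, 0, 0, 0],
    [0, 0, 0.5, 0, 0, 0],
  ],
)

```text
t: 12.5
tcp_pos: [0.4947, -0.1937, 0.04]
tool_rot: [3.141, -0.0, -1.581]
contact_force: [-6.3, 2.4, 13.6]
finger_gap: 0.002
```

```bash
python3 shot.py wrist 8;python3 -c "
from plant import r
print(r.state()['contact_force'],r.state()['tcp_pos'])"
```

```text
[-6.35939905  2.29048762 12.22993916] [ 0.49470914 -0.19363618  0.03997043]
```

View pics/wrist8.png

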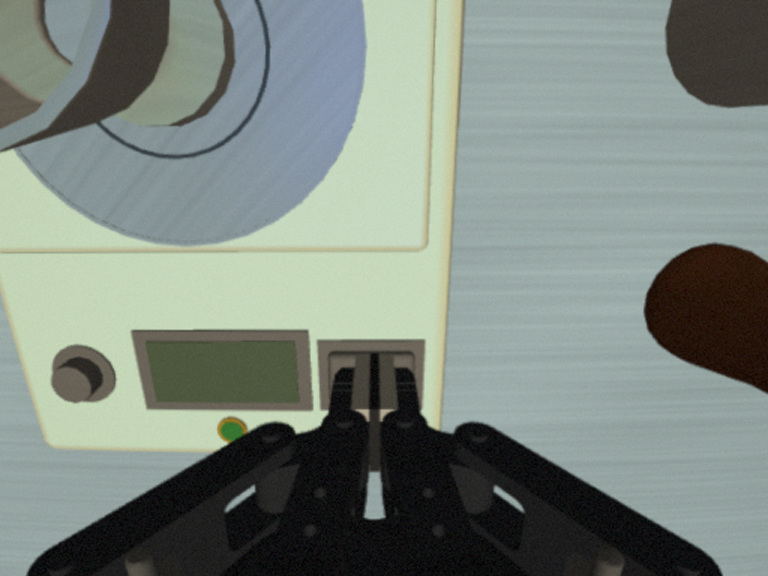

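The tips are on the tare key at (378,380), and the reaction rises to 13 N with the TCP stopped at z = 0.040, so the key is at its bottom. I'll lift off.

Call:
apply_moves(
  series=[
    [0, 0, -2, 0, 0, 0],
    [0, 0, -5, 0, 0, 0],
    [0, 0, -10, 0, 0, 0],
    [0, 0, -25, 0, 0, 0],
    [0, 0, -50, 0, 0, 0],
    [0, 20, -90, 0, 0, 0],
    [0, 20, -130, 0, 0, 0],
    [0, 20, -130, 0, 0, 0],
    [0, 20, -130, 0, 0, 0],
    [0, 20, -130, 0, 0, 0],
  ],
)

```text
t: 13.55
tcp_pos: [0.4745, -0.1933, 0.1681]
tool_rot: [3.14, 0.0, -1.581]
contact_force: [-0.0, -0.3, -0.5]
finger_gap: 0.002
```

```bash
python3 shot.py wrist 9; python3 shot.py scene 9;python3 - <<'E'
from h import *
im,c=load('scene9.pkl')
cv2.imwrite('pics/scene9c.png',cv2.resize(im[140:230,180:280],None,fx=7,fy=6.5,interpolation=2)[:,:,::-1])
E
```

```text
(no output)
```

View pics/wrist9.png

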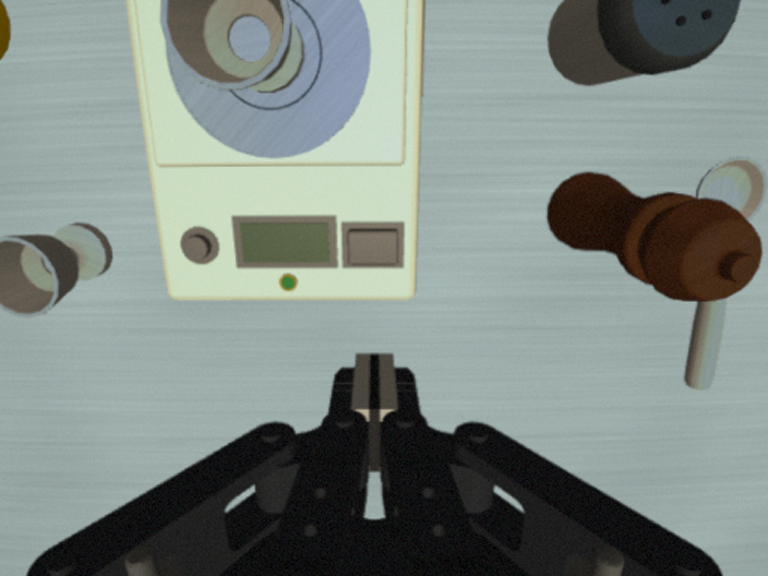

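View pics/scene9c.png

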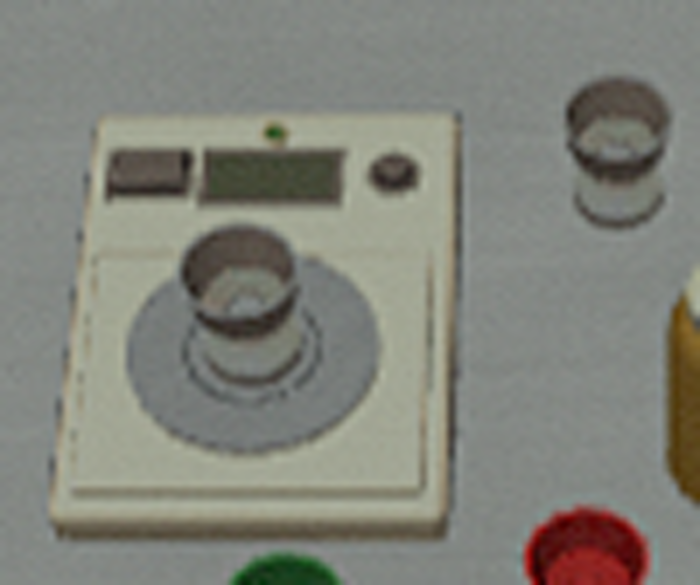

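The cup stands upright inside the ring at scene crop (240,310). The tare key is back up at (150,172), the arm is clear and the force is near zero. I'll hand the job in.

```bash
python3 -c "
from plant import r
print(r.job_done(), r.state()['t'])"
```

```text
the job is handed in; nothing more can be done
the job is handed in; nothing more can be done
```

The cup now stands upright inside the ring, and the tare key has been pressed fully down and released. I handed the job in at about 13.7 s of the 54 s allowed; it reported no verdict.

- **Nudge:** I pushed the cup about 25 mm across the pan at roughly 10 mm/s. The two fingertips were part open and tilted 15° so they met the foot below the rim. After backing off, the wrist picture put the cup about 1 mm from the pan's middle, measured at its rim.
- **Tare key:** I pressed it with shut fingers until the tips stopped at z = 0.040 m, where the reaction rose to about 13 N, so it was at its bottom. A sideways reaction of about 6 N also showed while the key was held down; I did not look into why.
- **Last checks:** After lifting off, the last pictures showed the cup upright and centred and the tare key back up. The force reading was near zero. I did not touch the on/off key, and the bystanders in view looked unmoved, though I did not measure them.
- **Disagreement:** The top and scene cameras differed by about 4 mm in absolute x, but they agreed on where the cup stood relative to the pan to about 1 mm.

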